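# Clear the setting block and hold the chain tensioner back past its click

### The job

Take the steel setting block out from between the tensioner's roller and its stop post, and stand it back, fully down, in its own socket of the block rack: the one that it fits closely. Then, with the fingers, push the sprung tensioner arm back towards the stop post until the pawl has clicked in behind the tooth, push it on by a centimetre or so, clear of the pawl, and finish there: the program ends while the fingers are still holding the arm compressed, so that your fingers and not the pawl carry the spring. Leave the other things where they are.

Things in the scene. Friction and masses are not known exactly. Their poses are not given: they have to be found in the camera images.
- setting_block: plain upright steel block, 26 x 26 x 70 mm tall, 0.18 to 0.35 kg. Origin: centre of its underside; z up its length. At the start it stands on the tensioner's base plate (top of the plate 12 mm above the bench) in the roller's way, with at least 15 mm free on each side towards roller and post
- tensioner_base: fixed steel base plate, 180 (own x) x 245 (own y) x 12 mm. Origin: underside near its middle, on the bench. In its frame (mm): vertical pivot axis at (0,-20); rubber stop post, 18 dia, top 57 above the bench, at (68,93); setting block near (20,95); pawl in a guide up to 32 above the bench, x=0, y -59 to -121. Pivot post and coil spring are tallest: 62 above the bench
- tensioner_arm: aluminium arm (bar 22 mm wide, 18 to 30 mm above the bench) with its steel roller, turning on the vertical pivot. Origin: on the pivot axis, at the top of the base plate; own y points along the arm to the roller, whose axis is 120 mm out; own +x is the stop post's side: the arm is pushed from its -x side towards its own +x. At rest its y is 0.32 rad anticlockwise of the base's y
- roller (a point): point on the axis of the roller at the arm's tip, 36 mm above the bench, half-way up. The roller is 40 mm in diameter and reaches from 16 to 56 mm above the bench; a bolt head on top ends at 60 mm. It does not spin. At rest it stands about 76 mm clear of the stop post
- tensioner (a joint): angle of the arm (rad) about the pivot, clockwise from above: 0 at rest, held by its spring; grows towards the stop post; solid stop at 0.66. Spring: about 4 N at the roller at 0, 10 N at 0.66; the pawl adds about 4 N on the tooth's ramp, 0.18 to 0.3 rad. At about 0.47 the pawl drops in; let go then, the arm would spring back to 0.46 and rest on the pawl
- pawl (a joint): travel (m) of the sprung pawl slider out of the ratchet: 0 when it is fully in, before the tooth and again after the click; up to about 0.005 while it rides over the tooth
- mid_socket: the setting block's own socket: aluminium block 62 x 62 x 30 mm on the wooden rack board, with a square hole of 30 mm side (2 mm play round the block, chamfered mouth), 26 mm deep, edges along its own x and y. Origin: centre of its underside, 8 mm above the bench; hole floor 4 mm and mouth 30 mm above the origin. Any quarter turn of the block fits
- large_socket: a like socket beside it with a 42 mm square hole, empty, for a larger block that is not here. Origin as for the other
- small_socket: a like socket with a 22 mm square hole, in which the small block stands. Origin as for the other. The three sockets stand side by side, 68 mm apart in a row, in any order
- small_block: bystander: steel block 18 x 18 x 55 mm tall, standing in the small socket; origin at the centre of its underside
- bearing: bystander: ball bearing, 47 mm diameter, 14 mm high, on the bench; origin at the centre of its underside
- torch: bystander: black pocket torch, 35 x 106 x 31 mm, lying on the bench; origin at its underside
- oil_filter: bystander: spin-on oil filter, 69 mm diameter, 90 mm tall, at the back of the bench; origin at the centre of its underside
There are look-alikes about, which are no part of the job. What is shaped like the setting_block but brown or red is not meant.

How it is judged:
By the outcome, as a careful person would: the job done as asked, in the order asked, and still so for the second after the job is handed in, while the arm keeps its last pose, push and grip.
It also fails if it takes over 48 s, if anything falls off the work surface, if the arm or the gripper's body presses on something with over 40 N, if the wrist force passes 120 N, or if a joint passes its speed limit or range.

### The arm

A 7-joint arm with a two-finger parallel gripper is mounted at the origin on a cart in front of the work surface, level with it; the furniture and walls round the work are solid. World frame = base frame: x ahead of the robot, y to its left, z up, the work surface at z = 0. Lengths are in m, angles in rad, forces in N, time in s.
With the tool pointing down it reaches from about 0.4 to 0.85 m from the base axis. Payload 4.5 kg.
Tool frame: the origin (TCP) lies midway between the tips of the shut fingers; the grasp point (between the pads) lies 19 mm behind it (r.grip_point_offset is the distance from the TCP to the grasp point, in m); z points along the fingers, y is the line along which they close (so a half turn about z gives the same grasp; the last joint's range is limited). The gripper opens to 88 mm and grips with 3 to 60 N. Pads are 18 mm wide; open, the fingers measure 123 mm over their backs; the gripper's body (75 mm by 187 mm) begins 45 mm behind the grasp point.
Start: joints at [1.274, 0.689, -0.195, 1.565, 0.157, 0.902, -0.215], TCP at [0.203, -0.591, 0.239] pointing down, gripper open.
Joint ranges: [-3.01, 3.01], [-0.46, 2.08], [-1.47, 1.51], [0.13, 2.56], [-1, 4.14], [0.04, 2.09], [-2.66, 2.66]. Speed limits (rad/s): [2.57, 2.57, 3.14, 3.14, 3.14, 3.14, 3.14].

### API

Orientations are given as a unit quaternion [x, y, z, w].
In Python, from plant import r, optics gives the robot as it stands.
- The arm moves only by the shell command python3 -m pendant 'ROWS' [OPENING] [FORCE]. ROWS is JSON, a list of rows, each a list of 6 numbers: the shift along the tool's x, y, z as a fraction of full scale, then the turn, a rotation vector about the tool's x, y, z as a fraction of full scale. A call has 1 to 5 rows; each row shifts and turns the commanded pose from where the row before left it, along the tool's axes as they then stand; what a row does not reach is not made up. Full scale, the value 1, is 0.025 m for a shift and pi rad for a turn. A row lasts 1/12 s, in which the tool goes at most 41.7 mm and 7.16 degrees, less where a joint would pass 70% of its speed; a pose out of reach is approached as far as the arm can. A call with a number of a shift or a turn outside -1 to 1 is refused whole. A call with a gripper value outside its range is refused whole. OPENING is the opening, from -1 (shut) to 1 (fully open), set as the call begins (- or left out, the last holds). The fingers move at their own pace and stop on an object; FORCE is the grip in N (left out, the last holds). Time passes only in rows, so rows that do not move let the fingers close. It gives the time, the measured TCP pose, the force, the opening and the grip force at its end, in the units of the state.
- r.get_state(): the state, without advancing time (a new reading comes with each control period).
- optics.snapshot(name): name is "scene" or "top" or "wrist"; returns (picture, depth): 384x512x3 uint8, blue, green, red; 384x512 float32, m along the optical axis (not along the pixel's ray), 0 where there is no reading.
- optics.calibration(name): a dict with "vfov" (degrees; the focal length in pixels is half the picture's height over the tangent of half this angle, whatever the lens; pixels are square), "cx", "cy" (the principal point, pixels), "cam_to_world" (4x4, takes a point from camera to world coordinates); the wrist camera has in their place "tool_from_camera" (4x4, takes a point from camera to tool coordinates, whose origin is the TCP and whose axes are the flange's). Camera axes: x right, y up, looking along -z (the intrinsics and any distortion apply to the point x, -y, -z); pixel columns grow to the right and rows downward; lengths in m; the calibration is good to about 2 mm. A picture is of the moment at which its call begins: read the wrist's pose just before it. calibration takes no time and is no camera call.
- r.finish_job(): hands the job in; it is judged then, once.
The state is a dict: "clock": time; "q": joint angles; "qd": joint speeds; "joint_torque": joint torques, N m; "tool_pos": TCP position; "eef_rot": TCP orientation; "contact_force": force on the tool from outside, world axes, zero at the start; "moment": the same for the moment, N m; "opening": opening from 0.0 (shut) to 1.0 (fully open); "finger_force": force on a finger pad.
Only numpy, scipy, OpenCV 4.12 (cv2) and the standard library are available. Lean on these libraries where they do the work, as an engineer would, in place of code of your own. Each camera call takes 0.05 s, during which the arm holds its last target. There are 200 camera calls.

## Working session

There is one attempt and no reset: what is moved stays moved. The work goes in short steps, Python scripts to look and compute and a shell command to move; the robot and the scene stay as the last step left them, time stands still between calls to the robot, and variables do not carry over. Pictures are saved under pics/ and viewed, at most 10 in all, crops included, and the job is handed in when it is done.

```bash
ls; mkdir -p pics; python3 - <<'E'
from plant import r, optics
import cv2,numpy as np
s=r.get_state(); print({k:np.round(v,3) if not isinstance(v,dict) else v for k,v in s.items()}, r.grip_point_offset)
for n in ["scene","top"]:
    im,d=optics.snapshot(n); cv2.imwrite(f"pics/{n}0.png",im); np.save(f"pics/{n}0.npy",d); c=optics.calibration(n); print(n,c)
print(optics.calibration("wrist"))
E
```

```text
pics
{'clock': np.float64(0.0), 'q': array([ 1.274,  0.69 , -0.195,  1.566,  0.157,  0.903, -0.215]), 'qd': array([ 0.   , -0.001, -0.001, -0.001, -0.001, -0.   , -0.   ]), 'joint_torque': array([-0.0000e+00, -5.2756e+01, -1.2670e+00, -1.5343e+01, -5.3000e-02,
        6.0000e-03,  0.0000e+00]), 'tool_pos': array([ 0.203, -0.591,  0.238]), 'eef_rot': array([ 0.986,  0.165, -0.   , -0.001]), 'contact_force': array([ 0.63 ,  0.694, -0.354]), 'moment': array([0.   , 0.023, 0.007]), 'finger_force': np.float64(0.0), 'opening': np.float64(1.004)} 0.0187
scene {'vfov': 52.97420074511415, 'cx': 257.2321229283773, 'cy': 191.89130497492943, 'cam_to_world': array([[ 0.87451784,  0.28999612, -0.38874257,  0.25348784],
       [-0.48497073,  0.53062339, -0.69515625, -0.56431246],
       [ 0.00468329,  0.79645531,  0.60467926,  0.59650607],
       [ 0.        ,  0.        ,  0.        ,  1.        ]])}
top {'vfov': 46.252765355153954, 'cx': 259.530332172838, 'cy': 197.48064962713497, 'cam_to_world': array([[ 0.02528899,  0.99576681, -0.08836817,  0.5091388 ],
       [-0.99950112,  0.02351247, -0.02108723,  0.03333538],
       [-0.01892021,  0.08885736,  0.99586465,  1.15100829],
       [ 0.        ,  0.        ,  0.        ,  1.        ]])}
{'vfov': 71.8362466075653, 'cx': 258.38595562197804, 'cy': 190.51425552474964, 'tool_from_camera': array([[ 1.21728523e-04,  9.55436559e-01,  2.95196487e-01,
         7.74115732e-02],
       [ 9.99999866e-01,  3.24159486e-05, -5.17282203e-04,
         7.00002552e-04],
       [-5.03799403e-04,  2.95196511e-01, -9.55436427e-01,
        -1.46797119e-01],
       [ 0.00000000e+00,  0.00000000e+00,  0.00000000e+00,
         1.00000000e+00]])}
```

View pics/scene0.png

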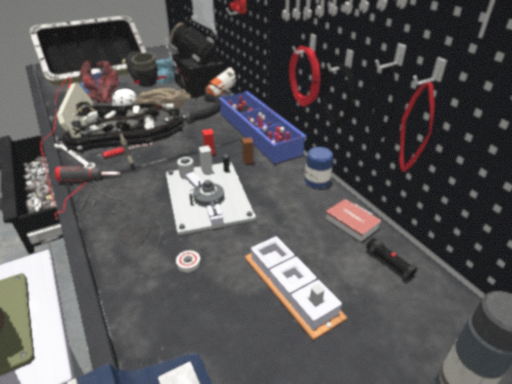

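View pics/top0.png

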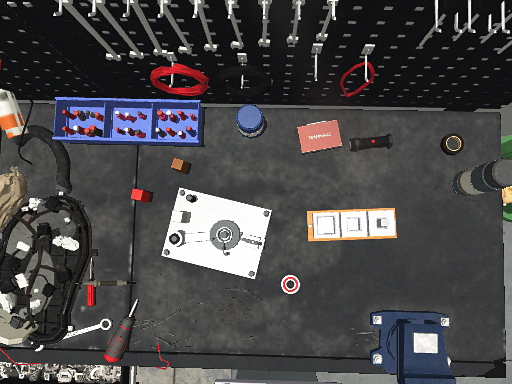

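The scene picture shows the white tensioner plate (207,195) and the rack (295,283). In the top view: pivot (225,235), roller (177,238), block (185,216), stop post (193,198), and sockets at (326,224), (353,224) and (383,223).

```bash
cat > h.py <<'E'
from plant import r, optics
import cv2,numpy as np
from scipy.spatial.transform import Rotation as R
def tool():
    s=r.get_state(); T=np.eye(4); T[:3,:3]=R.from_quat(s["eef_rot"]).as_matrix(); T[:3,3]=s["tool_pos"]; return T
def snap(n):
    T=tool(); im,d=optics.snapshot(n); c=optics.calibration(n)
    return im,d,c,(T@c["tool_from_camera"] if n=="wrist" else c["cam_to_world"])
def ray(c,M,uv):
    uv=np.atleast_2d(np.asarray(uv,float)); f=192/np.tan(np.radians(c["vfov"]/2))
    D=np.c_[(uv[:,0]-c["cx"])/f,-(uv[:,1]-c["cy"])/f,-np.ones(len(uv))]
    return M[:3,3],D@M[:3,:3].T
def onplane(c,M,uv,z):
    o,d=ray(c,M,uv); return o+d*((z-o[2])/d[:,2])[:,None]
def proj(c,M,P):
    f=192/np.tan(np.radians(c["vfov"]/2)); p=(np.atleast_2d(P)-M[:3,3])@M[:3,:3]
    return np.c_[c["cx"]-f*p[:,0]/p[:,2],c["cy"]+f*p[:,1]/p[:,2]]
E
python3 - <<'E'
from h import *
im=cv2.imread("pics/top0.png"); c=optics.calibration("top"); M=c["cam_to_world"]
for n,uv,z in [("pivot",(224,235),.062),("roller",(177,238),.06),("block",(185,216),.082),("post",(193,198),.057),("s1",(326,224),.038),("s2",(353,224),.038),("s3",(383,223),.038),("bearing",(290,284),.014)]:
    print(n,onplane(c,M,uv,z).round(3))
hsv=cv2.cvtColor(im,cv2.COLOR_BGR2HSV)
m=((hsv[...,2]>170)&(hsv[...,1]<40)).astype(np.uint8)*255
m=cv2.morphologyEx(m,cv2.MORPH_CLOSE,np.ones((5,5)))
for k in cv2.findContours(m,cv2.RETR_EXTERNAL,cv2.CHAIN_APPROX_NONE)[0]:
    if cv2.contourArea(k)>2000:
        P=onplane(c,M,k[:,0],.012)[:,:2]; print(cv2.minAreaRect((P*1000).astype(np.float32)),cv2.contourArea(k))
o=((hsv[...,0]<22)&(hsv[...,0]>8)&(hsv[...,1]>120)&(hsv[...,2]>150)).astype(np.uint8)*255
for k in cv2.findContours(cv2.morphologyEx(o,cv2.MORPH_CLOSE,np.ones((25,25))),cv2.RETR_EXTERNAL,cv2.CHAIN_APPROX_NONE)[0]:
    if cv2.contourArea(k)>500:
        P=onplane(c,M,k[:,0],.008)[:,:2]; print("board",cv2.minAreaRect((P*1000).astype(np.float32)))
cv2.imwrite("pics/top0c.png",cv2.resize(im[170:290,150:410],None,fx=3,fy=3,interpolation=cv2.INTER_CUBIC))
E
```

```text
pivot [[0.513 0.14  0.062]]
roller [[0.503 0.254 0.06 ]]
block [[0.555 0.233 0.082]]
post [[0.601 0.219 0.057]]
s1 [[ 0.546 -0.109  0.038]]
s2 [[ 0.548 -0.175  0.038]]
s3 [[ 0.552 -0.248  0.038]]
bearing [[ 0.395 -0.024  0.014]]
((518.728271484375, 165.10787963867188), (245.63148498535156, 178.5657196044922), 77.53911590576172) 6640.0
board ((548.5523071289062, -175.8708038330078), (77.0407943725586, 222.66891479492188), 3.6816160678863525)
```

View pics/top0c.png

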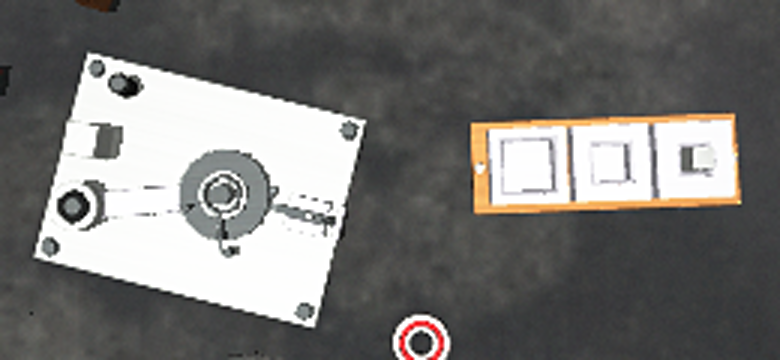

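The crop shows that the block's top is at (84,139), leaning left with its dark side at (108,141). The middle socket (610,163) has the 30 mm hole, the left one is large, and the right one holds the small block. I'll fly over the rack for a wrist view.

```bash

python3 -m pendant '[[0,0,0,0,0,0.0283],[0,0,0,0,0,0.0283],[0,0,0,0,0,0.0283],[0.95,-0.98,0,0,0,0],[0.95,-0.98,0,0,0,0]]' >/dev/null
python3 -m pendant '[[0.95,-0.98,0,0,0,0],[0.95,-0.98,0,0,0,0],[0.95,-0.98,0,0,0,0],[0.95,-0.98,0,0,0,0],[0.95,-0.98,0,0,0,0]]' 
python3 -m pendant '[[0.95,-0.98,0,0,0,0],[0.95,-0.98,0,0,0,0],[0.95,-0.98,0,0,0,0],[0.95,-0.98,0,0,0,0],[0.95,-0.98,0,0,0,0]]' 
python3 -m pendant '[[0.95,-0.98,0,0,0,0],[0.95,-0.98,0.4,0,0,0],[0.95,-0.98,0.4,0,0,0],[0.95,-0.98,0.4,0,0,0],[0,0,0,0,0,0]]' 
python3 -m pendant '[[0,0,0,0,0,0],[0,0,0,0,0,0]]' 
python3 - <<'E'
from h import *
im,d,c,M=snap("wrist"); cv2.imwrite("pics/w1.png",im); np.savez("pics/w1.npz",d=d,M=M)
E
```

```text
clock: 0.93
tool_pos: [0.3586, -0.4077, 0.2385]
eef_rot: [0.999, 0.032, -0.0, -0.0]
contact_force: [1.3, 0.5, 0.3]
opening: 1.001
finger_force: 0.0
clock: 1.35
tool_pos: [0.4692, -0.2779, 0.2385]
eef_rot: [0.999, 0.032, -0.0, -0.0]
contact_force: [1.4, 0.2, 0.8]
opening: 1.002
finger_force: 0.0
clock: 1.77
tool_pos: [0.5612, -0.1664, 0.2066]
eef_rot: [0.999, 0.038, 0.001, -0.003]
contact_force: [0.2, 1.0, 0.4]
opening: 0.995
finger_force: 0.0
clock: 1.93
tool_pos: [0.5564, -0.1763, 0.2084]
eef_rot: [0.999, 0.032, -0.001, 0.0]
contact_force: [-0.6, 0.2, 0.6]
opening: 0.999
finger_force: 0.0
```

View pics/w1.png

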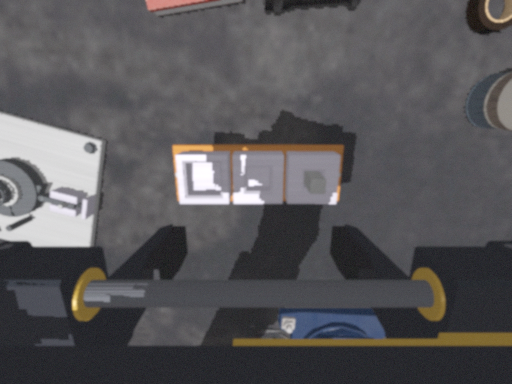

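The wrist view shows the three socket tops at (203,178), (258,178) and (313,180), with the small block in the right one. I'll measure the row from the depth at socket-top height.

```bash
cat >> h.py <<'E'
def cloud(d,c,M):
    v,u=np.mgrid[0:384,0:512]; o,D=ray(c,M,np.c_[u.ravel(),v.ravel()]); return (o+D*d.reshape(-1,1)).reshape(384,512,3)
def rect(mask,c,M,z):
    k=max(cv2.findContours(mask.astype(np.uint8),cv2.RETR_EXTERNAL,cv2.CHAIN_APPROX_NONE)[0],key=cv2.contourArea)
    P=onplane(c,M,k[:,0],z)[:,:2]*1000; return cv2.minAreaRect(P.astype(np.float32)),k
E
python3 - <<'E'
from h import *
for n in ["wrist","top"]:
    c=optics.calibration(n)
    if n=="wrist": z=np.load("pics/w1.npz"); d,M=z["d"],z["M"]
    else: d=np.load("pics/top0.npy"); M=c["cam_to_world"]
    P=cloud(d,c,M); X=P[...,0];Y=P[...,1];Z=P[...,2]
    reg=(X>.48)&(X<.62)&(Y>-.32)&(Y<-.04)
    print(n,"table z",np.median(Z[(abs(X-.68)<.03)&(abs(Y+.1)<.05)]))
    m=reg&(Z>.030)&(Z<.046); print("sock z",np.median(Z[m]))
    m2=cv2.morphologyEx((reg&(Z>.028)).astype(np.uint8),cv2.MORPH_CLOSE,np.ones((5,5))); print("tops",rect(m2,c,M,.038)[0])
    # hole: centroid of low points inside mid/large
    for y0 in (-.109,-.175):
        h=reg&(Z<.026)&(abs(Y-y0)<.02)&(abs(X-.548)<.02); h=h.astype(np.uint8)
        if h.sum()>20: print("hole",y0,rect(h,c,M,.038)[0],h.sum())
    o=reg&(Z>.058); print("small blk",rect(o,c,M,.067)[0])
E
```

```text
wrist table z -7.694493676718706e-05
sock z 0.03862464355223638
tops ((350.2061767578125, -186.28665161132812), (280.33984375, 826.33837890625), 3.5774922370910645)
hole -0.109 ((551.3900756835938, -111.83055877685547), (31.851993560791016, 36.132442474365234), 1.2472716569900513) 700
hole -0.175 ((551.7650146484375, -176.2330322265625), (25.482206344604492, 28.547645568847656), 3.6488382816314697) 491
small blk ((376.1685791015625, -184.9459228515625), (254.6985321044922, 750.75732421875), 3.57749342918396)
top table z -0.0008646148063726766
sock z 0.03782134380749469
tops ((548.5453491210938, -175.67979431152344), (61.90858840942383, 198.94924926757812), 3.566056728363037)
hole -0.109 ((546.0950317382812, -106.36701965332031), (34.4931526184082, 39.49013900756836), 1.399917721748352) 233
hole -0.175 ((547.7628173828125, -173.9680633544922), (29.528459548950195, 27.109302520751953), 1.4023576974868774) 133
small blk ((552.18798828125, -243.35586547851562), (16.763498306274414, 19.123079299926758), 1.4051023721694946)
```

```bash

python3 - <<'E'
from h import *
c=optics.calibration("wrist"); z=np.load("pics/w1.npz"); d,M=z["d"],z["M"]
P=cloud(d,c,M); X=P[...,0];Y=P[...,1];Z=P[...,2]
reg=(X>.48)&(X<.62)&(Y>-.32)&(Y<-.04)&(Z<.1)
print("tops",rect(cv2.morphologyEx((reg&(Z>.028)&(Z<.05)).astype(np.uint8),cv2.MORPH_CLOSE,np.ones((9,9))),c,M,.038)[0])
c=optics.calibration("top");d=np.load("pics/top0.npy"); M=c["cam_to_world"]
P=cloud(d,c,M); X=P[...,0];Y=P[...,1];Z=P[...,2]
reg=(X>.4)&(X<.68)&(Y>.02)&(Y<.32)
b=reg&(Z>.068)&(Z<.1)
print("blk",rect(b,c,M,.082)[0],b.sum())
for k in cv2.findContours((reg&(Z>.04)).astype(np.uint8),cv2.RETR_EXTERNAL,cv2.CHAIN_APPROX_NONE)[0]:
    q=P[k[:,0,1],k[:,0,0]]; print(len(k),q.mean(0).round(3),q.min(0).round(3),q.max(0).round(3))
E
```

```text
tops ((551.004150390625, -176.5045623779297), (63.73810958862305, 198.4769287109375), 3.6397287845611572)
blk ((554.8656616210938, 252.4190673828125), (28.152936935424805, 25.452463150024414), 81.97052001953125) 163
1 [0.509 0.033 1.151] [0.509 0.033 1.151] [0.509 0.033 1.151]
1 [0.509 0.033 1.151] [0.509 0.033 1.151] [0.509 0.033 1.151]
1 [0.509 0.033 1.151] [0.509 0.033 1.151] [0.509 0.033 1.151]
1 [0.509 0.033 1.151] [0.509 0.033 1.151] [0.509 0.033 1.151]
1 [0.509 0.033 1.151] [0.509 0.033 1.151] [0.509 0.033 1.151]
1 [0.509 0.033 1.151] [0.509 0.033 1.151] [0.509 0.033 1.151]
1 [0.509 0.033 1.151] [0.509 0.033 1.151] [0.509 0.033 1.151]
1 [0.509 0.033 1.151] [0.509 0.033 1.151] [0.509 0.033 1.151]
1 [0.509 0.033 1.151] [0.509 0.033 1.151] [0.509 0.033 1.151]
1 [0.509 0.033 1.151] [0.509 0.033 1.151] [0.509 0.033 1.151]
1 [0.509 0.033 1.151] [0.509 0.033 1.151] [0.509 0.033 1.151]
1 [0.509 0.033 1.151] [0.509 0.033 1.151] [0.509 0.033 1.151]
1 [0.509 0.033 1.151] [0.509 0.033 1.151] [0.509 0.033 1.151]
1 [0.509 0.033 1.151] [0.509 0.033 1.151] [0.509 0.033 1.151]
1 [0.509 0.033 1
[... 28230 characters left out ...]
0.509 0.033 1.151]
1 [0.509 0.033 1.151] [0.509 0.033 1.151] [0.509 0.033 1.151]
1 [0.509 0.033 1.151] [0.509 0.033 1.151] [0.509 0.033 1.151]
1 [0.509 0.033 1.151] [0.509 0.033 1.151] [0.509 0.033 1.151]
1 [0.509 0.033 1.151] [0.509 0.033 1.151] [0.509 0.033 1.151]
1 [0.509 0.033 1.151] [0.509 0.033 1.151] [0.509 0.033 1.151]
1 [0.509 0.033 1.151] [0.509 0.033 1.151] [0.509 0.033 1.151]
1 [0.509 0.033 1.151] [0.509 0.033 1.151] [0.509 0.033 1.151]
1 [0.509 0.033 1.151] [0.509 0.033 1.151] [0.509 0.033 1.151]
1 [0.509 0.033 1.151] [0.509 0.033 1.151] [0.509 0.033 1.151]
1 [0.509 0.033 1.151] [0.509 0.033 1.151] [0.509 0.033 1.151]
1 [0.509 0.033 1.151] [0.509 0.033 1.151] [0.509 0.033 1.151]
```

Block top: about (0.555, 0.252), yaw about -8°. Mid socket: wrist (0.551,-0.1765), top (0.5485,-0.1757), yaw 3.6°. Next I'll move over the block for a close wrist view.

```bash

python3 -m pendant '[[0.06,-1,0,0,0,0],[0.06,-1,0,0,0,0],[0.06,-1,0,0,0,0],[0.06,-1,0,0,0,0],[0.06,-1,0,0,0,0]]' >/dev/null
python3 -m pendant '[[0.06,-1,0,0,0,0],[0.06,-1,0,0,0,0],[0.06,-1,0,0,0,0],[0.06,-1,0,0,0,0],[0.06,-1,0,0,0,0]]' >/dev/null
python3 -m pendant '[[0.06,-1,0,0,0,0],[0.06,-1,0,0,0,0],[0.06,-1,0,0,0,0],[0.06,-1,0,0,0,0],[0.06,-1,0,0,0,0]]' >/dev/null
python3 -m pendant '[[0.06,-1,0,0,0,0],[0.06,-1,0,0,0,0],[0,0,0,0,0,0.0324],[0,0,0,0,0,0.0324],[0,0,0,0,0,0]]' >/dev/null
python3 -m pendant '[[0,0,0,0,0,0],[0,0,0,0,0,0]]' 
python3 - <<'E'
from h import *
im,d,c,M=snap("wrist"); cv2.imwrite("pics/w2.png",im); np.savez("pics/w2.npz",d=d,M=M)
E
```

```text
clock: 3.82
tool_pos: [0.5558, 0.2486, 0.209]
eef_rot: [0.998, -0.07, 0.0, 0.0]
contact_force: [-0.7, 0.3, -0.4]
opening: 1.003
finger_force: 0.0
```

View pics/w2.png

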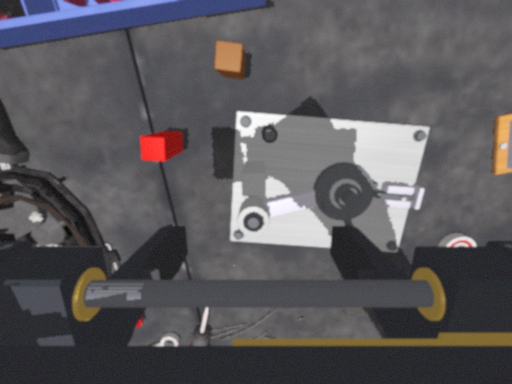

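The wrist view shows the plate, with the roller at (254,219), post at (270,134), pivot at (346,192) and the grey block near (254,185). I'll use depth for the block and colour for the plate.

```bash

python3 - <<'E'
from h import *
c=optics.calibration("wrist"); z=np.load("pics/w2.npz"); d,M=z["d"],z["M"]
P=cloud(d,c,M); X=P[...,0];Y=P[...,1];Z=P[...,2]
ok=(d>0.05)&(X>.4)&(X<.66)&(Y>.02)&(Y<.32)&(Z<.1)&(np.arange(384)[:,None]<250)
pl=cv2.morphologyEx((ok&(Z>.006)).astype(np.uint8),cv2.MORPH_CLOSE,np.ones((7,7)))
print("plate",rect(pl,c,M,.012)[0])
for nm,lo,hi,zt,(x,y) in [("block",.07,.095,.082,(.555,.252)),("roller",.045,.066,.056,(.505,.26)),("post",.045,.066,.057,(.603,.236)),("pivot",.054,.07,.062,(.513,.14))]:
    m=ok&(Z>lo)&(Z<hi)&(np.hypot(X-x,Y-y)<.035)
    if m.sum()>5:
        q=P[m]; print(nm,m.sum(),"med",np.median(q,0).round(4),"min",q.min(0).round(4),"max",q.max(0).round(4)); print("   ",rect(m,c,M,zt)[0])
E
```

```text
plate ((518.9082641601562, 157.61126708984375), (259.2695617675781, 179.53079223632812), 77.5511245727539)
block 603 med [0.5582 0.2533 0.0827] min [0.5425 0.2394 0.0702] max [0.5709 0.2675 0.0843]
    ((558.3822021484375, 253.26731872558594), (24.99138641357422, 27.765106201171875), 82.01148986816406)
roller 833 med [0.5063 0.2615 0.0569] min [0.484  0.2425 0.0451] max [0.5229 0.2812 0.0624]
    ((505.30499267578125, 261.4154968261719), (38.19034194946289, 42.41166305541992), 82.00220489501953)
post 214 med [0.6044 0.2293 0.0586] min [0.5952 0.2206 0.0457] max [0.6125 0.2377 0.0626]
    ((604.3551635742188, 229.00900268554688), (16.6585750579834, 17.391992568969727), 82.02661895751953)
pivot 292 med [0.5156 0.145  0.0619] min [0.4802 0.1306 0.054 ] max [0.5309 0.1575 0.0645]
    ((516.7274169921875, 144.05824279785156), (20.804458618164062, 17.025360107421875), 38.70415115356445)
```

```bash

python3 -m pendant '[[0.02,-0.18,0.7,0,0,0],[0,0,0.9,0,0,0],[0,0,0.9,0,0,0],[0,0,0.9,0,0,0],[0,0,0.9,0,0,0]]' >/dev/null
python3 -m pendant '[[0,0,0.8,0,0,0],[0,0,0.8,0,0,0],[0,0,0.4,0,0,0],[0,0,0.22,0,0,0],[0,0,0,0,0,0]]'
python3 -m pendant '[[0,0,0,0,0,0],[0,0,0,0,0,0],[0,0,0,0,0,0]]' -1 30
python3 -m pendant '[[0,0,0,0,0,0],[0,0,0,0,0,0],[0,0,0,0,0,0]]'
```

```text
clock: 4.7
tool_pos: [0.5562, 0.254, 0.045]
eef_rot: [0.998, -0.07, -0.001, 0.0]
contact_force: [-0.7, -0.3, 1.0]
opening: 1.003
finger_force: 0.0
clock: 4.95
tool_pos: [0.5573, 0.2549, 0.0469]
eef_rot: [0.998, -0.07, 0.001, -0.001]
contact_force: [0.5, 0.5, 0.0]
opening: 0.797
finger_force: 0.0
clock: 5.2
tool_pos: [0.5567, 0.2547, 0.0461]
eef_rot: [0.998, -0.07, 0.0, -0.0]
contact_force: [-0.4, 0.7, -0.1]
opening: 0.569
finger_force: 0.0
```

```bash

python3 -m pendant '[[0,0,0,0,0,0],[0,0,0,0,0,0],[0,0,0,0,0,0]]'
python3 -m pendant '[[0,0,0,0,0,0],[0,0,0,0,0,0],[0,0,0,0,0,0]]'
python3 -m pendant '[[0,0,0,0,0,0],[0,0,0,0,0,0]]'
python3 -m pendant '[[0,0,0,0,0,0],[0,0,0,0,0,0]]'
```

```text
clock: 5.45
tool_pos: [0.5565, 0.2546, 0.0457]
eef_rot: [0.998, -0.07, 0.0, 0.0]
contact_force: [0.3, -1.0, -0.6]
opening: 0.344
finger_force: 0.0
clock: 5.7
tool_pos: [0.5565, 0.2545, 0.0457]
eef_rot: [0.998, -0.07, -0.0, 0.0]
contact_force: [0.8, -0.2, -0.2]
opening: 0.292
finger_force: 30.0
clock: 5.87
tool_pos: [0.5565, 0.2545, 0.0457]
eef_rot: [0.998, -0.07, -0.0, 0.0]
contact_force: [0.7, -0.3, 0.3]
opening: 0.293
finger_force: 30.0
clock: 6.03
tool_pos: [0.5564, 0.2545, 0.0457]
eef_rot: [0.998, -0.07, -0.0, 0.0]
contact_force: [0.9, 0.6, -0.7]
opening: 0.293
finger_force: 30.0
```

The block is gripped square (25.8 mm opening). Now I'll lift it, turn it to the socket's yaw and carry it over.

```bash

python3 -m pendant '[[0,0,-0.6,0,0,0],[0,0,-0.9,0,0,0],[0,0,-0.9,0,0,0],[0,0,-0.9,0,0,-0.0322],[0,0,-0.3,0,0,-0.0322]]'
python3 -m pendant '[[-0.07,0.5,0,0,0,0],[-0.07,0.95,0,0,0,0],[-0.07,0.95,0,0,0,0],[-0.07,0.95,0,0,0,0],[-0.07,0.95,0,0,0,0]]' >/dev/null
python3 -m pendant '[[-0.07,0.95,0,0,0,0],[-0.07,0.95,0,0,0,0],[-0.07,0.95,0,0,0,0],[-0.07,0.95,0,0,0,0],[-0.07,0.95,0,0,0,0]]' >/dev/null
python3 -m pendant '[[-0.07,0.95,0,0,0,0],[-0.07,0.95,0,0,0,0],[-0.07,0.95,0,0,0,0],[-0.07,0.95,0,0,0,0],[-0.07,0.95,0,0,0,0]]' >/dev/null
python3 -m pendant '[[-0.07,0.95,0,0,0,0],[-0.07,0.95,0,0,0,0],[-0.07,0.95,0,0,0,0],[-0.07,0.5,0,0,0,0],[0,0,0,0,0,0]]' >/dev/null
python3 -m pendant '[[0,0,0,0,0,0],[0,0,0,0,0,0],[0,0,0,0,0,0]]' 
python3 - <<'E'
from h import *
im,d,c,M=snap("wrist"); cv2.imwrite("pics/w3.png",im); np.savez("pics/w3.npz",d=d,M=M)
cv2.imwrite("pics/w3c.png",cv2.resize(im[130:270,150:370],None,fx=3.5,fy=3.5,interpolation=cv2.INTER_CUBIC))
E
```

```text
clock: 6.45
tool_pos: [0.5579, 0.2551, 0.1386]
eef_rot: [0.999, 0.034, 0.002, -0.001]
contact_force: [-0.2, -0.4, -2.5]
opening: 0.293
finger_force: 30.0
clock: 8.37
tool_pos: [0.5504, -0.1729, 0.1355]
eef_rot: [0.999, 0.033, -0.0, -0.001]
contact_force: [-0.6, 0.3, -1.7]
opening: 0.292
finger_force: 30.0
```

View pics/w3c.png

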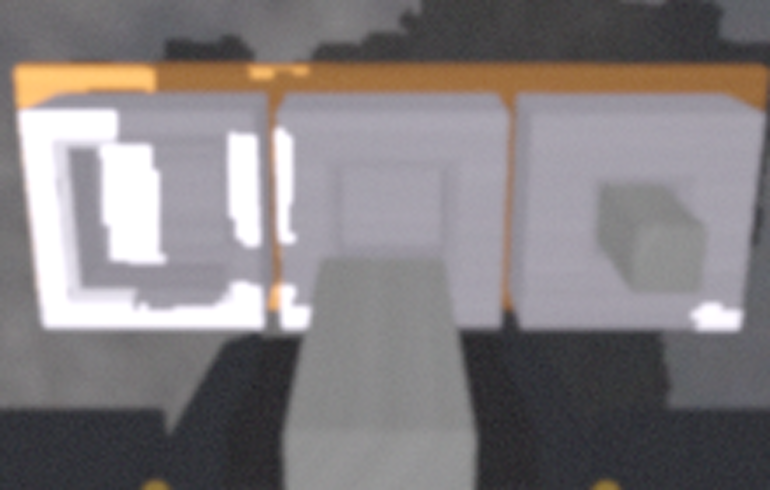

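The crop shows the held block's lower far edge at row 258, columns 318–445. The middle socket's top spans (280–503, 108–327), with its hole mouth at columns 332–450, directly ahead of the block.

```bash

python3 - <<'E'
from h import *
c=optics.calibration("wrist"); z=np.load("pics/w3.npz"); d,M=z["d"],z["M"]
f=lambda u,v:(150+u/3.5,130+v/3.5)
t=np.array(r.get_state()["tool_pos"]);print(t)
a=np.radians(3.65); Rm=np.array([[np.cos(a),np.sin(a)],[-np.sin(a),np.cos(a)]])
q=onplane(c,M,[f(318,258),f(445,258)],t[2]-.0337)[:,:2]; print("blk far edge, rel tcp in socket axes",((q-t[:2])@Rm.T*1000).round(1))
P=cloud(d,c,M); X=P[...,0];Y=P[...,1];Z=P[...,2]
ok=(d>.05)&(np.arange(384)[:,None]<235)&(Z<.05)&(Z>.03)&(X>.5)&(X<.6)&(Y>-.29)&(Y<-.06)
m=cv2.morphologyEx(ok.astype(np.uint8),cv2.MORPH_CLOSE,np.ones((9,9)))
rr=rect(m,c,M,.038)[0]; print("row",rr, "rel tcp",(Rm@(np.array(rr[0])/1000-t[:2])*1000).round(1))
q=onplane(c,M,[f(280,108),f(503,108),f(280,327),f(500,327)],.038)[:,:2]; print("mid corners rel",((q-t[:2])@Rm.T*1000).round(1), q.mean(0))
E
```

```text
[ 0.55048027 -0.17315655  0.13563251]
blk far edge, rel tcp in socket axes [[ 11.7  12.5]
 [ 11.8 -13.8]]
row ((550.5464477539062, -176.51388549804688), (63.842750549316406, 198.65997314453125), 3.7747957706451416) rel tcp [-0.1 -3.4]
mid corners rel [[ 30.9  26.4]
 [ 31.  -33. ]
 [-32.6  28.3]
 [-32.5 -34.8]] [ 0.54990236 -0.17648906]
```

```bash

python3 -m pendant '[[0.03,0.11,0.6,0,0,0],[0,0,0.8,0,0,0],[0,0,0.7,0,0,0],[0,0,0.3,0,0,0],[0,0,0,0,0,0]]'
python3 -m pendant '[[0,0,0.15,0,0,0],[0,0,0.15,0,0,0],[0,0,0.15,0,0,0],[0,0,0,0,0,0],[0,0,0,0,0,0]]'
```

```text
clock: 8.83
tool_pos: [0.5501, -0.1766, 0.0741]
eef_rot: [0.999, 0.032, -0.002, -0.001]
contact_force: [0.4, 0.7, -2.1]
opening: 0.293
finger_force: 30.0
clock: 9.25
tool_pos: [0.5513, -0.1777, 0.0646]
eef_rot: [1.0, 0.032, 0.0, -0.0]
contact_force: [-0.5, 1.3, -3.6]
opening: 0.291
finger_force: 30.0
```

```bash

python3 -m pendant '[[0,0,0.1,0,0,0],[0,0,0.1,0,0,0],[0,0,0,0,0,0]]'
python3 -m pendant '[[0,0,0.15,0,0,0],[0,0,0.15,0,0,0],[0,0,0,0,0,0]]'
```

```text
clock: 9.5
tool_pos: [0.5513, -0.1776, 0.0592]
eef_rot: [0.999, 0.032, 0.0, -0.0]
contact_force: [0.4, 2.6, -2.4]
opening: 0.294
finger_force: 30.0
clock: 9.75
tool_pos: [0.551, -0.1777, 0.0512]
eef_rot: [1.0, 0.032, -0.0, -0.0]
contact_force: [0.7, 3.2, -3.3]
opening: 0.292
finger_force: 30.0
```

```bash

python3 -m pendant '[[0,-0.04,0.08,0,0,0],[0,0,0.1,0,0,0],[0,0,0.04,0,0,0],[0,0,0,0,0,0],[0,0,0,0,0,0]]'
```

```text
clock: 10.17
tool_pos: [0.5509, -0.1776, 0.0464]
eef_rot: [1.0, 0.031, -0.0, 0.0]
contact_force: [0.5, 1.8, -2.8]
opening: 0.293
finger_force: 30.0
```

```bash

python3 -m pendant '[[0,0,0.04,0,0,0],[0,0,0.02,0,0,0],[0,0,0,0,0,0],[0,0,0,0,0,0]]'
python3 -m pendant '[[0,0,0,0,0,0],[0,0,0,0,0,0],[0,0,0,0,0,0],[0,0,0,0,0,0]]' 0.13
python3 -m pendant '[[0,0,-0.5,0,0,0],[0,0,-0.9,0,0,0],[0,0,-0.9,0,0,0],[0,0,-0.9,0,0,0],[0,0,-0.8,0,0,0]]'
python3 -m pendant '[[0,0,0,0,0,0],[0,0,0,0,0,0]]'
python3 - <<'E'
from h import *
im,d,c,M=snap("wrist"); cv2.imwrite("pics/w4.png",im); np.savez("pics/w4.npz",d=d,M=M)
for n in("wrist","top"):
    if n=="top": im,d,c,M=snap("top"); cv2.imwrite("pics/top4.png",im)
    P=cloud(d,c,M); X=P[...,0];Y=P[...,1];Z=P[...,2]
    ok=(d>.05)&(Z>.05)&(Z<.11)&(abs(X-.55)<.03)&(abs(Y+.176)<.03)
    print(n,ok.sum(),np.percentile(P[ok],[2,50,98],axis=0).round(4) if ok.sum()>9 else "")
E
```

```text
clock: 10.5
tool_pos: [0.5512, -0.1776, 0.0456]
eef_rot: [1.0, 0.031, 0.0, 0.0]
contact_force: [-1.6, 0.1, 6.4]
opening: 0.29
finger_force: 30.0
clock: 10.83
tool_pos: [0.5512, -0.1773, 0.0449]
eef_rot: [1.0, 0.031, 0.0, 0.0]
contact_force: [-1.0, 0.8, 0.2]
opening: 0.553
finger_force: 0.0
clock: 11.25
tool_pos: [0.5513, -0.1772, 0.1472]
eef_rot: [1.0, 0.031, 0.001, 0.0]
contact_force: [0.6, 0.2, -0.8]
opening: 0.566
finger_force: 0.0
clock: 11.42
tool_pos: [0.5519, -0.1774, 0.1467]
eef_rot: [1.0, 0.031, 0.002, 0.0]
contact_force: [-0.4, -0.2, -0.7]
opening: 0.568
finger_force: 0.0
wrist 1151 [[ 0.5393 -0.1905  0.0534]
 [ 0.5561 -0.1781  0.0825]
 [ 0.5648 -0.1658  0.0839]]
top 0
```

The block top is at z=0.0825, so it stands fully down. I'll shut the fingers and go to the -x side of the roller.

```bash

python3 -m pendant '[[-0.14,-0.96,0,0,0,0],[-0.14,-0.96,0,0,0,0],[-0.14,-0.96,0,0,0,0],[-0.14,-0.96,0,0,0,0],[-0.14,-0.96,0,0,0,0]]' -1 20 >/dev/null
python3 -m pendant '[[-0.14,-0.96,0,0,0,0],[-0.14,-0.96,0,0,0,0],[-0.14,-0.96,0,0,0,0],[-0.14,-0.96,0,0,0,0],[-0.14,-0.96,0,0,0,0]]' >/dev/null
python3 -m pendant '[[-0.14,-0.96,0,0,0,0],[-0.14,-0.96,0,0,0,0],[-0.14,-0.96,0,0,0,0],[-0.14,-0.96,0,0,0,0],[-0.14,-0.96,0,0,0,0]]' >/dev/null
python3 -m pendant '[[-0.14,-0.96,0,0,0,0],[-0.14,-0.96,0,0,0,0],[-0.14,-0.96,0,0,0,0],[-0.14,-0.7,0,0,0,0],[0,0,0,0,0,0.0289]]' >/dev/null
python3 -m pendant '[[0,0,0,0,0,0.0289],[0,0,0,0,0,0.0289],[0,0,0,0,0,0],[0,0,0,0,0,0]]'
python3 - <<'E'
from h import *
im,d,c,M=snap("wrist"); cv2.imwrite("pics/w5.png",im); np.savez("pics/w5.npz",d=d,M=M)
print(proj(c,M,[[.514,.141,.062],[.506,.2614,.06]]))
P=cloud(d,c,M); X=P[...,0];Y=P[...,1];Z=P[...,2]
for x,y,l,h in((.506,.2615,.05,.066),(.604,.23,.05,.066)):
    ok=(d>.05)&(Z>l)&(Z<h)&(np.hypot(X-x,Y-y)<.03); print(ok.sum(),np.percentile(P[ok],[1,50,99],axis=0).round(4) if ok.sum()>9 else "")
E
```

```text
clock: 13.52
tool_pos: [0.4559, 0.267, 0.1441]
eef_rot: [0.995, -0.103, -0.001, 0.001]
contact_force: [0.4, 0.3, 0.3]
opening: 0.002
finger_force: 0.0
[[393.80222796 102.0845057 ]
 [252.39645936 141.88760402]]
1585 [[0.4848 0.2439 0.0551]
 [0.5039 0.262  0.0571]
 [0.5216 0.2805 0.0618]]
430 [[0.5949 0.2209 0.0503]
 [0.6008 0.2302 0.0587]
 [0.6077 0.2378 0.0622]]
```

View pics/w5.png

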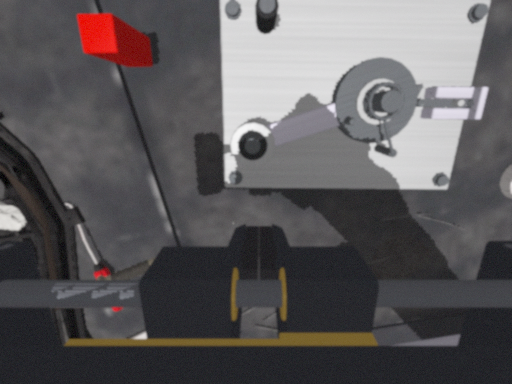

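The view shows the free roller at (252,144), pivot at (388,101), pawl at (455,103), and the shut fingers at (258,240) with about 18 mm gap. Next: lower beside the roller, then approach.

```bash

python3 -m pendant '[[0,-0.28,0.8,0,0,0],[0,0,0.9,0,0,0],[0,0,0.9,0,0,0],[0,0,0.9,0,0,0],[0,0,0.8,0,0,0]]' >/dev/null
python3 -m pendant '[[0,0,0.34,0,0,0],[0,0,0,0,0,0],[0,0,0,0,0,0]]'
python3 -m pendant '[[0.3,0,0,0,0,0],[0.2,0,0,0,0,0],[0,0,0,0,0,0],[0,0,0,0,0,0]]'
```

```text
clock: 14.23
tool_pos: [0.458, 0.2739, 0.029]
eef_rot: [0.995, -0.104, -0.0, 0.0]
contact_force: [-0.6, 0.7, 1.0]
opening: 0.006
finger_force: 0.0
clock: 14.57
tool_pos: [0.4713, 0.2715, 0.0298]
eef_rot: [0.994, -0.105, 0.001, -0.0]
contact_force: [0.2, 0.0, 1.2]
opening: 0.004
finger_force: 0.0
```

```bash

for i in 1 2 3; do :; done
python3 -m pendant '[[0.1,0,0,0,0,0],[0,0,0,0,0,0]]' | grep -E "pos|contact"
python3 -m pendant '[[0.1,0,0,0,0,0],[0,0,0,0,0,0]]'| grep -E "pos|contact"
python3 -m pendant '[[0.1,0,0,0,0,0],[0,0,0,0,0,0]]'| grep -E "pos|contact"
python3 -m pendant '[[0.1,0,0,0,0,0],[0,0,0,0,0,0]]'| grep -E "pos|contact"
```

```text
tool_pos: [0.4731, 0.271, 0.0293]
contact_force: [0.6, -0.4, 0.6]
tool_pos: [0.4735, 0.2707, 0.0288]
contact_force: [-2.9, 0.2, 2.0]
tool_pos: [0.4759, 0.2706, 0.0287]
contact_force: [-4.7, 1.9, 1.4]
tool_pos: [0.4782, 0.2703, 0.0286]
contact_force: [-5.0, 2.7, 0.3]
```

```bash

python3 -m pendant '[[0.3,0,0,0,0,0],[0.3,0,0,0,0,0],[0.3,0,0,0,0,0],[0,0,0,0,0,0]]' | grep -E "pos|contact"
python3 -m pendant '[[0.3,0,0,0,0,0],[0.2,0,0,0,0,0],[0,0,0,0,0,0]]'| grep -E "pos|contact"
python3 -m pendant '[[0.2,0,0,0,0,0],[0.2,0,0,0,0,0],[0,0,0,0,0,0]]'| grep -E "pos|contact|rot"
```

```text
tool_pos: [0.5, 0.2684, 0.0285]
contact_force: [-6.8, 7.5, -0.2]
tool_pos: [0.5115, 0.2661, 0.0284]
contact_force: [-5.9, 7.5, -0.4]
tool_pos: [0.5218, 0.2636, 0.0285]
eef_rot: [0.995, -0.103, -0.002, -0.002]
contact_force: [-5.2, 6.5, 0.1]
```

```bash

python3 -m pendant '[[0.15,0,0,0,0,0],[0,0,0,0,0,0]]' | grep -E "pos|contact"
python3 -m pendant '[[0.15,0,0,0,0,0],[0,0,0,0,0,0]]'| grep -E "pos|contact"
python3 -m pendant '[[0.15,0,0,0,0,0],[0,0,0,0,0,0],[0,0,0,0,0,0]]'| grep -E "pos|contact|rot|clock"
python3 - <<'E'
from h import *
im,d,c,M=snap("wrist"); cv2.imwrite("pics/w6.png",im); np.savez("pics/w6.npz",d=d,M=M)
E
```

```text
tool_pos: [0.5253, 0.2626, 0.0285]
contact_force: [-6.1, 5.8, -0.5]
tool_pos: [0.529, 0.2616, 0.0285]
contact_force: [-6.2, 5.6, 0.9]
clock: 16.65
tool_pos: [0.5314, 0.2609, 0.0285]
eef_rot: [0.995, -0.103, -0.003, -0.001]
contact_force: [-7.0, 6.1, 2.3]
```

View pics/w6.png

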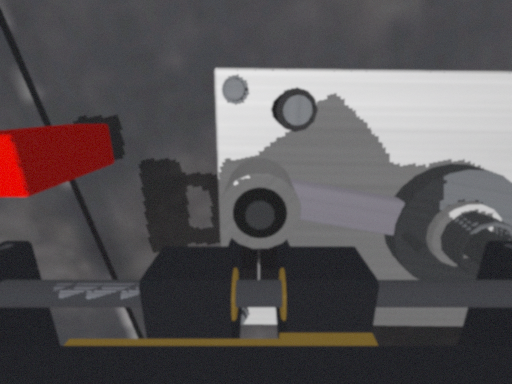

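The view shows the roller (260,213) pushed close to the post (298,109), with the fingers centred behind it and the pivot at about (475,235). I'll compute the angle from those points.

```bash

python3 - <<'E'
from h import *
c=optics.calibration("wrist"); z=np.load("pics/w6.npz"); d,M=z["d"],z["M"]
ro=onplane(c,M,(260,213),.06)[0,:2]; po=onplane(c,M,(298,109),.057)[0,:2]
print(ro,po,"gap mm",(np.linalg.norm(ro-po)-.029)*1000)
P=cloud(d,c,M); X=P[...,0];Y=P[...,1];Z=P[...,2]
q=[]
for n,x,y in(("roller",*ro),("post",*po)):
    ok=(d>.05)&(Z>.05)&(Z<.066)&(np.hypot(X-x,Y-y)<.024); p=np.percentile(P[ok],[1,99],axis=0); print(n,p.mean(0).round(4),(p[1]-p[0]).round(3)); 
# expected gap versus joint angle, base-frame geometry
for a in(.44,.47,.5,.53,.55,.57,.6):
    g=a-.32; R_=np.array([120*np.sin(g),-20+120*np.cos(g)]); print(a,round(np.hypot(*(R_-[68,93]))-29,1))
g0=np.array([.5034,.2622]); ch=np.linalg.norm(ro-g0); print("chord",ch,"angle",2*np.arcsin(ch/.24))
E
```

```text
[0.5618751  0.25358708] [0.60396127 0.22837284] gap mm 20.0612201964833
roller [0.5601 0.2539 0.0583] [0.04  0.036 0.013]
post [0.6039 0.2295 0.0578] [0.016 0.017 0.009]
0.44 25.0
0.47 21.4
0.5 17.8
0.53 14.2
0.55 11.8
0.57 9.5
0.6 5.9
chord 0.05910600839517419 angle 0.49767005433909967
```

```bash

python3 -m pendant '[[0.12,0,0,0,0,0],[0.12,0,0,0,0,0],[0,0,0,0,0,0]]' | grep -E "pos|contact"
python3 -m pendant '[[0.12,0,0,0,0,0],[0,0,0,0,0,0],[0,0,0,0,0,0],[0,0,0,0,0,0]]'| grep -E "pos|contact|clock"
python3 - <<'E'
from h import *
im,d,c,M=snap("wrist"); cv2.imwrite("pics/w7.png",im); t=tool()[:3,3]; print("adv",t@[.978,-.208,0]-.4068)
P=cloud(d,c,M); X=P[...,0];Y=P[...,1];Z=P[...,2]; s={}
for n,x,y in(("roller",.570,.2515),("post",.604,.229)):
    ok=(d>.05)&(Z>.05)&(Z<.066)&(np.hypot(X-x,Y-y)<(.024 if n=="roller" else .012)); p=np.percentile(P[ok],[1,99],axis=0); s[n]=p.mean(0); print(n,s[n].round(4),(p[1]-p[0]).round(3))
g=np.linalg.norm((s["roller"]-s["post"])[:2])-.029; ch=np.linalg.norm(s["roller"][:2]-[.5034,.2622]); print("gap",g,"angle by chord",2*np.arcsin(ch/.24))
E
```

```text
tool_pos: [0.5371, 0.2591, 0.0284]
contact_force: [-8.9, 4.9, 2.6]
clock: 17.28
tool_pos: [0.5391, 0.2584, 0.0283]
contact_force: [-9.6, 5.1, 2.9]
adv 0.06672574464597342
roller [0.5678 0.2506 0.0583] [0.04  0.036 0.013]
post [0.604  0.2294 0.0572] [0.017 0.017 0.01 ]
gap 0.012915578347737027 angle by chord 0.552362142224297
```

View pics/w7.png

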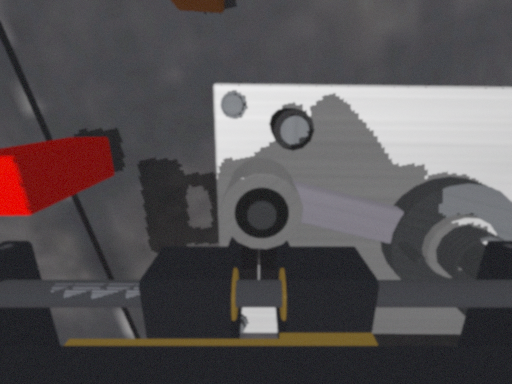

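The roller (262,213) is about 13 mm short of the post and the angle is about 0.55 rad, roughly 9–10 mm past the click. The fingers are carrying about 10 N, so I'm handing in.

```bash
python3 -c "
from plant import r
print(r.finish_job())"
```

```text
the job is handed in; nothing more can be done
None
```

The setting block stands fully down in the middle (30 mm) socket, and the job is handed in with the fingers holding the tensioner arm at about 0.55 rad, about 9–10 mm past the click point and carrying about 10 N; I judged the click from the arm angle and did not see the pawl drop in.

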